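# Square up an instrument frame's loose rail and hold it

## Task

The cross rail of this aluminium instrument frame is held by one loose bolt and has swung in a few degrees from square. Take the black triangular set-up square by its sloping bar, lay it flat on the table in the corner between the long bolted-down rail and the cross rail (the side the cross rail has swung towards), and press it in until one leg is flush along the long rail and the other leg has pushed the cross rail square and is flush along it. Finish holding it there: still gripping the square and pressing it lightly against both rails so that the bolt can be tightened, with the other things on the table left where they are.

Things in the scene. Friction and masses are not known exactly. Their poses are not given: they have to be found in the camera images.
- square_bar (a point): Black aluminium set-up square, 0.5 kg, 16 mm thick, flat on the table: two legs at right angles and a sloping bar, open window between. Point: middle of the bar, half-way up (z 8 mm); grip here. z up, x and y parallel to the legs. The bar is 18 mm wide, 185 mm long and runs at 45 degrees, square to the line to the heel (+90, +90 mm). The window is 83 mm deep from the bar towards the heel.
- square_heel (a point): The square's outer right-angled corner, half-way up, axes as square_bar. The outer leg faces are this point's planes x = 0 (leg running back along -y) and y = 0 (leg running back along -x). Each leg is 180 mm long and 25 mm wide; the tip of the heel itself is cut away by a 12 mm notch so that it never fouls a corner.
- square: The same square as a whole: origin on its underside, below square_bar; same axes. It slides on the table and against the rails with a friction coefficient of about 0.35.
- corner: Corner joint of a frame of aluminium profiles 30 mm wide and high: a joining plate on top (bolt heads to 38 mm) that carries the cross rail. Origin: the inside corner, on the table, where the long rail's face meets the cross rail's when square. z up, y along the long rail, whose near face is the plane x = 0. The square goes into x < 0, y < 0; home, its axes are parallel to these, its heel at the origin.
- main_rail: The long rail, bolted to the table, 30 mm wide and high; same origin and axes as corner. It occupies x 0 to 30 mm, y -225 to +147 mm, z 0 to 30 mm.
- cross_rail (a joint): Angle of the cross rail about its upright bolt at (-18, +15) mm in the corner's axes, rad: 0 = square to the long rail, positive = swung in towards the square's side (starts at 0.05 to 0.11), negative = past square. Bolt friction about 0.25 N m and no spring: it stays where it is left; 1 to 2 N near its far end moves it.
- nut_tray: Bystander: white open tray of slot nuts, 130 x 90 x 30 mm, origin under its centre.
- hex_key: Bystander: dark steel L-shaped hex key, 140 x 35 mm, 8 mm thick, lying flat.
- bracket: Bystander: small cast aluminium corner bracket, 30 x 28 x 30 mm, origin under its centre.
- wash_bottle: Bystander: white plastic bottle, 56 mm across, 130 mm high, standing; origin under its centre.
- cross_tip (a point): Far end of the loose cross rail, on its inner face (towards the square), 15 mm up: 242 mm from the bolt along the rail. Its x axis runs along the rail back to the bolt; the inner face is this point's plane y = 0. The rail is 30 mm wide and high.

How it is judged:
By the outcome, as a careful person would: the job done as asked, in the order asked, and still so for the second after the job is handed in, while the arm keeps its last pose, push and grip.
It also fails if it takes over 40 s, if anything falls off the work surface, if the arm or the gripper's body presses on something with over 40 N, if the wrist force passes 120 N, or if a joint passes its speed limit or range.

## Robot

A 6-joint arm with a two-finger parallel gripper is mounted at the origin on the work surface. World frame = base frame: x ahead of the robot, y to its left, z up, the work surface at z = 0. Lengths are in mm, angles in rad, forces in N, time in s.
With the tool pointing down it reaches from about 300 to 775 mm from the base axis. Payload 14.6 kg.
Tool frame: the origin (TCP) lies midway between the tips of the shut fingers; the grasp point (between the pads) lies 19 mm behind it; x points along the fingers, z is the direction in which the jaws open and shut, and the axes are right-handed (so a half turn about x gives the same grasp; the last joint's range is limited). The gripper opens to 94 mm and grips with 3 to 60 N. Pads are 16 mm wide; open, the fingers measure 119 mm over their backs; the gripper's body (75 mm by 177 mm) begins 78 mm behind the grasp point.
Start: joints at [-1.22, 0.3, 1.521, -0, 1.321, -0.067], TCP at [223.155, -502.684, 205.446] pointing down, gripper open.
Joint ranges: [-3.03, 3.03], [-0.79, 2.21], [0.23, 2.52], [-1.04, 4.18], [0, 3.07], [-2.55, 2.55]. Speed limits (rad/s): [2.22, 2.22, 2.57, 3.14, 3.14, 3.14].

## Interface

Orientations are given as [roll, pitch, yaw] about the fixed x, y, z axes, in that order (R = Rz(yaw) Ry(pitch) Rx(roll)).
In Python, from cell import * gives the robot as it stands.
- The arm moves only by the tool play_rows, never from a script. Its argument "motion" is one flat list of numbers, 7 for each row, row after row: the turn, a rotation vector about the tool's x, y, z in rad, then the shift along the tool's x, y, z in m, then the closure, from -1 (fully open) to 1 (shut), so that 0 is half open. In form: [rx, ry, rz, x, y, z, fingers, rx, ry, rz, x, y, z, fingers, ...]. A call has 1 to 20 rows; each row shifts and turns the pose as measured when the row begins, along the tool's axes as they then stand; what a row does not reach is not made up. A row lasts 1/10 s, in which the tool goes at most 50 mm and 8.59 degrees, less where a joint would pass 70% of its speed; a pose out of reach is approached as far as the arm can. A call with a gripper value outside its range is refused whole. The fingers move at their own pace and stop on an object; "newtons" is the grip in N (left out, the last holds). Time passes only in rows, so rows that do not move let the fingers close. It gives the time, the measured TCP pose, the force and the opening at its end, in the units of the state.
- read_state(): the state, without advancing time (a new reading comes with each control period).
- camera(name): name is "scene" or "top" or "wrist"; returns (picture, depth): 400x640x3 uint8, blue, green, red; 400x640 float32, mm along the optical axis (not along the pixel's ray), 0 where there is no reading.
- camera_params(name): a dict with "fx", "fy", "cx", "cy" (pixels), "k1" (the pictures are not rectified: a ray, as slopes to the right and down, at radius r is drawn at 1 + k1 r^2 times it, then the intrinsics apply), "T" (4x4, takes a point from camera to world coordinates). Camera axes: x right, y down, z forward; pixel columns grow to the right and rows downward; lengths in mm; the calibration is good to about 2 mm. A picture is of the moment at which its call begins: read the wrist's pose just before it. camera_params takes no time and is no camera call; for the wrist camera it gives the pose at the moment of the call.
- sign_off(): hands the job in, once; it reports no verdict.
Trained networks look in the newest picture that a camera, given by its name, has taken for a name from the list of things; names that differ only in an ending like _2 or _b are one class to them, and where a whole thing is asked for, a point or a joint stands for the part that bears it (a point fixed in the world has none). Each returns a list of dicts, best first, with "conf" (0 to 1); they miss things now and then, are a little off and sometimes report something else, mostly with a low value. They report only what shows in the picture. A call takes as long as a camera call.
- masks_of(camera, name): "region" (400x640 bool, what is visible of it).
- place_of(camera, name): "at" ([x, y, z] in mm, in the coordinates of the camera as it stood for that picture, good to about 4 mm: a listed point, or the origin of a listed thing).
The state is a dict: "clock": time; "joints": joint angles; "qd": joint speeds; "effort": joint torques, N m; "eef_pos": TCP position; "eef_rot": TCP orientation; "wrist_force": force on the tool from outside, world axes, zero at the start; "moment": the same for the moment, N m; "finger_gap": finger opening in mm.
Only numpy, scipy, OpenCV 4.12 (cv2) and the standard library are available. Lean on these libraries where they do the work, as an engineer would, in place of code of your own. Each camera call takes 0.05 s, during which the arm holds its last target.

## Working session

There is one attempt and no reset: what is moved stays moved. The work goes in short steps, Python scripts to look and compute and a tool call to move; the robot and the scene stay as the last step left them, time stands still between calls to the robot, and variables do not carry over. Pictures are saved under pics/ and viewed, and the job is handed in when it is done.

Besides the shell and the picture viewer there is one more tool, called after "Request:" as name(argument=value, ...), one argument or row to a line, values as JSON. play_rows: Moves the arm, as the interface text tells. Its arguments: {"type":"object","properties":{"motion":{"type":"array","items":{"type":"number"}},"newtons":{"type":"number"}},"required":["motion"]}

```bash
ls; mkdir -p pics
cat > h.py <<'E'
from cell import *
import numpy as np, cv2
def px2w(P,u,v,z=None,depth=None):
    # undistort
    xd=(u-P['cx'])/P['fx']; yd=(v-P['cy'])/P['fy']
    x,y=xd,yd
    for _ in range(20):
        r2=x*x+y*y; s=1+P['k1']*r2; x,y=xd/s,yd/s
    T=np.array(P['T']); d=T[:3,:3]@np.array([x,y,1.]); o=T[:3,3]
    if depth is not None: return o+d*depth
    t=(z-o[2])/d[2]; return o+d*t
def w2px(P,w):
    T=np.array(P['T']); c=T[:3,:3].T@(np.array(w,float)-T[:3,3]); x,y=c[0]/c[2],c[1]/c[2]
    s=1+P['k1']*(x*x+y*y); return P['fx']*x*s+P['cx'],P['fy']*y*s+P['cy']
def c2w(P,a):
    T=np.array(P['T']); return T[:3,:3]@np.array(a)+T[:3,3]
E
python3 - <<'E'
from h import *
s=read_state(); print({k:np.round(v,3) for k,v in s.items()})
for n in ["scene","top","wrist"]:
    P=camera_params(n); im,d=camera(n); cv2.imwrite(f"pics/{n}0.png",im); np.save(f"d_{n}.npy",d)
    print(n,P)
    for nm in ["square_bar","square_heel","square","corner","main_rail","cross_tip","nut_tray","hex_key","bracket","wash_bottle"]:
        try:
            for q in place_of(n,nm)[:2]: print(n,nm,round(q['conf'],2),np.round(c2w(P,q['at']),1))
        except Exception as e: print(nm,e)
E
```

```text
pics
{'clock': np.float64(0.0), 'joints': array([-1.22 ,  0.3  ,  1.522,  0.   ,  1.321, -0.067]), 'qd': array([ 0.001,  0.001, -0.001,  0.001, -0.   , -0.002]), 'effort': array([-1.0000e-03, -5.3181e+01, -3.5274e+01,  7.1000e-02,  2.4000e-02,
       -0.0000e+00]), 'eef_pos': array([ 223.068, -502.436,  204.899]), 'eef_rot': array([3.07 , 1.57 , 1.917]), 'wrist_force': array([-0.262, -0.134,  0.196]), 'moment': array([-0.05 ,  0.003,  0.004]), 'finger_gap': np.float64(94.218)}
scene {'fx': 417.472227388799, 'fy': 417.472227388799, 'cx': 315.2130584099691, 'cy': 200.18387337947817, 'k1': 0.027642624551581424, 'T': array([[ 7.94761950e-01,  4.75699163e-01, -3.76913450e-01,
         9.33053597e+02],
       [ 6.06916541e-01, -6.20467272e-01,  4.96661531e-01,
        -4.40647867e+02],
       [ 2.39901475e-03, -6.23482694e-01, -7.81833470e-01,
         7.74924475e+02],
       [ 0.00000000e+00,  0.00000000e+00,  0.00000000e+00,
         1.00000000e+00]])}
scene square_bar 0.55 [ 491.6 -208.7    7.3]
scene square_heel 0.84 [ 598.9 -132.8    2.1]
scene square_heel 0.72 [ 492.8 -207.1    1.1]

[... 1285 characters left out ...]
top nut_tray 0.66 [696.  122.4  -0.9]
top hex_key 0.51 [ 651.8 -287.8    1.1]
top hex_key 0.47 [695.2 124.5   3. ]
top bracket 0.61 [5.398e+02 2.977e+02 5.000e-01]
top wash_bottle 0.57 [6.234e+02 3.878e+02 6.000e-01]
wrist {'fx': 343.7408293310563, 'fy': 343.7408293310563, 'cx': 315.1642130965283, 'cy': 200.03485599024813, 'k1': -0.023584443816430555, 'T': array([[ 4.04465151e-01, -8.86787503e-01, -2.23642272e-01,
         2.88489450e+02],
       [-9.14553224e-01, -3.92029010e-01, -9.95271619e-02,
        -4.75128713e+02],
       [ 5.85185127e-04,  2.44788029e-01, -9.69576443e-01,
         3.84801416e+02],
       [ 0.00000000e+00,  0.00000000e+00,  0.00000000e+00,
         1.00000000e+00]])}
```

View pics/top0.png

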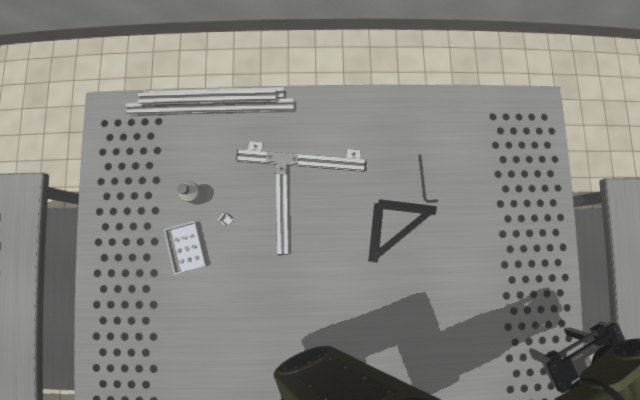

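View pics/scene0.png

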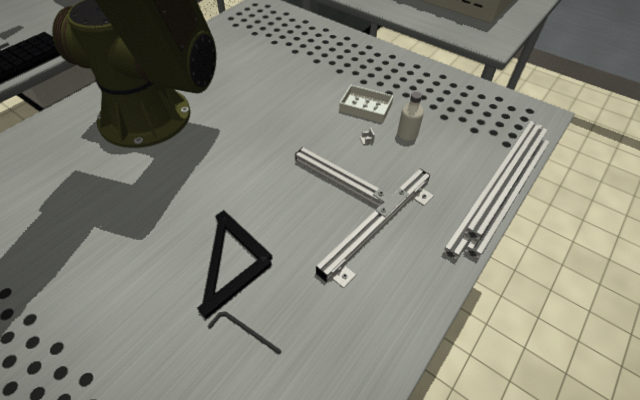

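```bash
cat > fit.py <<'E'
from h import *
from scipy.optimize import minimize
def square_polys():
    legA=[(65,-90),(90,-90),(90,78),(65,78)]
    legB=[(-90,65),(-90,90),(78,90),(78,65)]
    b=9/np.sqrt(2); c=92.5/np.sqrt(2)
    bar=[(c+b,-c+b),(c-b,-c-b),(-c-b,c-b),(-c+b,c+b)]
    return [np.array(p,float) for p in (legA,legB,bar)]
def render(P,pose,polys,zs,S=4,roi=None):
    x0,y0,th=pose; c,s=np.cos(th),np.sin(th)
    u0,v0,u1,v1=roi; m=np.zeros(((v1-v0)*S,(u1-u0)*S),np.uint8)
    for p in polys:
        for k in range(len(zs)-1):
            pts=[]
            # hull of convex prism projects to hull
            for z in (zs[k],zs[k+1]):
                for a in p:
                    w=[x0+c*a[0]-s*a[1],y0+s*a[0]+c*a[1],z]; pts.append(w2px(P,w))
            pts=np.array(pts)
            q=((pts-[u0,v0]+0.5)*S-0.5)
            h=cv2.convexHull(q.astype(np.float32))
            cv2.fillPoly(m,[np.round(h*16).astype(np.int32)],1,shift=4)
    return cv2.resize(m.astype(np.float32),(u1-u0,v1-v0),interpolation=cv2.INTER_AREA)
E
python3 - <<'E'
from fit import *
for n,roi in (("top",(350,185,455,280)),("scene",(180,195,290,330))):
    im=cv2.imread(f"pics/{n}0.png"); P=camera_params(n)
    g=im.max(2).astype(float); u0,v0,u1,v1=roi; g=g[v0:v1,u0:u1]
    print(n,np.percentile(g,[1,5,10,20,50,80]))
    bg=np.median(g); fg=np.percentile(g,2)
    m=np.clip((bg-g)/(bg-fg),0,1)
    lab=(m>.5).astype(np.uint8); k,l,st,_=cv2.connectedComponentsWithStats(lab); 
    big=1+np.argmax(st[1:,4]); keep=cv2.dilate((l==big).astype(np.uint8),np.ones((3,3))); m=m*keep
    f=lambda p: np.abs(render(P,p,square_polys(),[0,16],roi=roi)-m).sum()/m.sum()
    best=min((minimize(f,[493,-208,t],method='Nelder-Mead',options=dict(initial_simplex=[[493,-208,t],[500,-208,t],[493,-200,t],[493,-208,t+.1]],xatol=.02,fatol=1e-5)) for t in (-.2,-.05,.1)),key=lambda r:r.fun)
    print(n,np.round(best.x,4),best.fun)
E
python3 - <<'E'
import cv2
im=cv2.imread('pics/top0.png')[130:275,225:445]; cv2.imwrite('pics/topz.png',cv2.resize(im,None,fx=3.6,fy=3.6,interpolation=cv2.INTER_CUBIC))
im=cv2.imread('pics/scene0.png')[140:330,180:460]; cv2.imwrite('pics/scz.png',cv2.resize(im,None,fx=2.8,fy=2.8,interpolation=cv2.INTER_CUBIC))
E
```

```text
top [ 53.  56.  59. 138. 143. 145.]
top [ 4.939767e+02 -2.084338e+02 -1.388000e-01] 0.0887978799593396
scene [  8.  19.  21.  73. 152. 155.]
scene [ 4.939765e+02 -2.094305e+02 -1.389000e-01] 0.10761912960280932
```

View pics/topz.png

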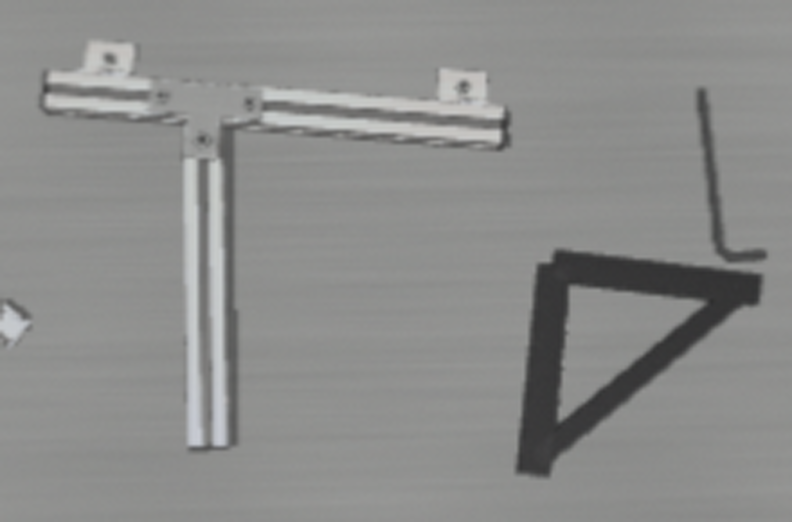

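View pics/scz.png

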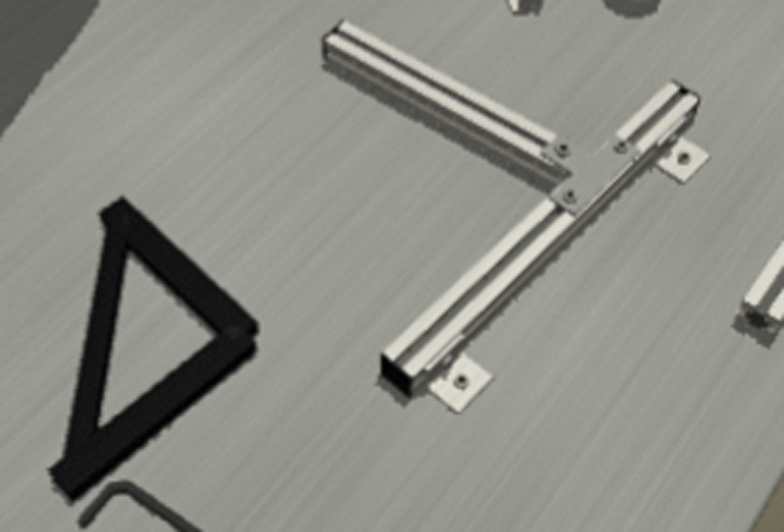

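```bash
cat > rail.py <<'E'
from h import *
def hmap(P,d):
    v,u=np.mgrid[0:d.shape[0],0:d.shape[1]].astype(float)
    W=px2w(P,u.ravel(),v.ravel(),depth=None,z=0) if False else None
    xd=(u-P['cx'])/P['fx']; yd=(v-P['cy'])/P['fy']; x,y=xd.copy(),yd.copy()
    for _ in range(20):
        s=1+P['k1']*(x*x+y*y); x,y=xd/s,yd/s
    T=np.array(P['T']); pts=np.stack([x*d,y*d,d],-1)@T[:3,:3].T+T[:3,3]; pts[d<=0]=np.nan
    return pts
E
python3 - <<'E'
from rail import *
for n in ("top","scene"):
    P=camera_params(n); d=np.load(f"d_{n}.npy"); W=hmap(P,d)
    X,Y,Z=W[...,0],W[...,1],W[...,2]
    tb=(X>400)&(X<750)&(Y>-100)&(Y<0)&(Z<15)
    print(n,"table z",np.nanmedian(Z[tb]),np.nanstd(Z[tb]))
    t=(Z>24)&(Z<36)
    # main rail: 
    a=t&(X>670)&(X<760)&(Y>-110)&(Y<75)
    p=np.c_[X[a],Y[a]]; k=np.polyfit(p[:,1],p[:,0],1); r=p[:,0]-np.polyval(k,p[:,1]); 
    print("main",len(p),k,np.percentile(r,[1,5,50,95,99]),"z",np.median(Z[a]),"Y range",p[:,1].min())
    a=t&(X>430)&(X<640)&(Y>80)&(Y<170)
    p=np.c_[X[a],Y[a]]; k=np.polyfit(p[:,0],p[:,1],1); r=p[:,1]-np.polyval(k,p[:,0]); 
    print("cross",len(p),k,np.percentile(r,[1,5,50,95,99]),"z",np.median(Z[a]),p[:,0].min(), "at440",np.polyval(k,440),"at680",np.polyval(k,680))
E
```

```text
top table z -0.15529914462376837 2.32266781878269
main 613 [8.68106838e-02 7.02743127e+02] [-15.74892806 -14.52778534   0.51893177  14.34835673  16.75183436] z 29.022824638197108 Y range -104.27829193930017
cross 657 [1.00852693e-02 1.31452807e+02] [-14.80357181 -13.9985243    0.10719669  13.79369901  14.60883335] z 29.179174309909513 442.72254746253384 at440 135.8903256265104 at680 138.31079024926916
scene table z 0.708133726183064 2.0933437856154358
main 1084 [8.64078219e-02 7.04897887e+02] [-16.34277171 -14.58508132  -1.13398807  14.46994362  16.8022499 ] z 29.902002328371736 Y range -107.5053248880073
cross 814 [4.66758496e-03 1.31390151e+02] [-14.74692565 -13.92105936   2.49120098  14.72528786  16.66270474] z 29.48734368080818 442.3428406015238 at440 133.44388849714645 at680 134.56410888829876
```

```bash
cat > mv.py <<'E'
from h import *
from scipy.spatial.transform import Rotation as Ro
def Rtool(s=None):
    s=s or read_state(); return Ro.from_euler('xyz',s['eef_rot']).as_matrix()
def Rdes(ang):
    z=np.array([np.cos(ang),np.sin(ang),0]); x=np.array([0,0,-1.]); return np.c_[x,np.cross(z,x),z]
def plan(pos,ang):
    s=read_state(); R=Rtool(s); D=Rdes(ang)
    rv=Ro.from_matrix(R.T@D).as_rotvec(); dp=np.array(pos)-s['eef_pos']
    print("at",np.round(s['eef_pos'],2),"zang",round(np.arctan2(R[1,2],R[0,2]),4),"tilt",np.round(R[2,1:],4),"turn",np.round(rv,4),"shift now-axes mm",np.round(R.T@dp,2),"shift new-axes",np.round(D.T@dp,2))
    print("t",s['clock'],"F",np.round(s['wrist_force'],2),"M",np.round(s['moment'],3),"gap",round(float(s['finger_gap']),2),"j",np.round(s['joints'],3))
E
python3 - <<'E'
from mv import *
for a in (.6466,.6466-np.pi): plan([494,-209,120],a)
E
```

```text
at [ 223.17 -502.66  205.42] zang -1.153 tilt [-0. -0.] turn [-1.7996 -0.     -0.    ] shift now-axes mm [  85.43  366.7  -158.5 ] shift new-axes [ 85.42  71.21 393.09]
t 1.65 F [ 0.54 -0.56 -0.26] M [ 0.001 -0.021  0.004] gap 94.02 j [-1.22   0.3    1.521 -0.     1.321 -0.067]
at [ 223.17 -502.66  205.42] zang -1.153 tilt [-0. -0.] turn [ 1.342 -0.     0.   ] shift now-axes mm [  85.43  366.7  -158.5 ] shift new-axes [  85.42  -71.21 -393.09]
t 1.65 F [ 0.54 -0.56 -0.26] M [ 0.001 -0.021  0.004] gap 94.02 j [-1.22   0.3    1.521 -0.     1.321 -0.067]
```

Run:
```python
import numpy as np
for k in range(12):
    a=-1.153-0.15*k*-1; c,s=np.cos(a),np.sin(a)
    print([-0.15,0,0,.007,round((-s*22.6+c*24.5)/1e3,3),round((c*22.6+s*24.5)/1e3,3),-1],end=' ')
```

```text
[-0.15, 0, 0, 0.007, np.float64(0.031), np.float64(-0.013), -1] [-0.15, 0, 0, 0.007, np.float64(0.032), np.float64(-0.009), -1] [-0.15, 0, 0, 0.007, np.float64(0.033), np.float64(-0.004), -1] [-0.15, 0, 0, 0.007, np.float64(0.033), np.float64(0.001), -1] [-0.15, 0, 0, 0.007, np.float64(0.033), np.float64(0.006), -1] [-0.15, 0, 0, 0.007, np.float64(0.031), np.float64(0.011), -1] [-0.15, 0, 0, 0.007, np.float64(0.029), np.float64(0.016), -1] [-0.15, 0, 0, 0.007, np.float64(0.027), np.float64(0.02), -1] [-0.15, 0, 0, 0.007, np.float64(0.023), np.float64(0.024), -1] [-0.15, 0, 0, 0.007, np.float64(0.02), np.float64(0.027), -1] [-0.15, 0, 0, 0.007, np.float64(0.015), np.float64(0.03), -1] [-0.15, 0, 0, 0.007, np.float64(0.011), np.float64(0.032), -1]
```

Request:
play_rows(
  motion=[-0.15, 0, 0, 0.007, 0.031, -0.013, -1, -0.15, 0, 0, 0.007, 0.032, -0.009, -1, -0.15, 0, 0, 0.007, 0.033, -0.004, -1, -0.15, 0, 0, 0.007, 0.033, 0.001, -1, -0.15, 0, 0, 0.007, 0.033, 0.006, -1, -0.15, 0, 0, 0.007, 0.031, 0.011, -1, -0.15, 0, 0, 0.007, 0.029, 0.016, -1, -0.15, 0, 0, 0.007, 0.027, 0.02, -1, -0.15, 0, 0, 0.007, 0.023, 0.024, -1, -0.15, 0, 0, 0.007, 0.02, 0.027, -1, -0.15, 0, 0, 0.007, 0.015, 0.03, -1, -0.15, 0, 0, 0.007, 0.011, 0.032, -1],
  newtons=40,
)

```text
clock: 2.85
eef_pos: [500.4, -197.7, 119.5]
eef_rot: [-1.6, 1.566, -0.949]
wrist_force: [-0.8, 0.0, 0.0]
finger_gap: 94.0
```

Run:
```python
from mv import *
s=read_state();P=camera_params("wrist"); im,d=camera("wrist"); cv2.imwrite("pics/w1.png",im); np.save("d_w1.npy",d)
np.save("P_w1.npy",P,allow_pickle=True)
from rail import hmap
plan([494,-209,60],.6466)
for x,y in ((494,-209),(591.6-0,-132.4)): print(w2px(P,[x,y,16]))
```

```text
at [ 502.4  -194.36  118.36] zang 0.6627 tilt [-0.003   0.0002] turn [0.0161 0.0002 0.003 ] shift now-axes mm [ 58.38  -6.2  -15.65] shift new-axes [ 58.36  -6.63 -15.53]
t 2.9 F [ 1.24  2.73 -1.46] M [ 0.101 -0.152  0.013] gap 94.03 j [-4.370e-01  3.620e-01  1.653e+00 -1.000e-03  1.125e+00 -1.099e+00]
(np.float64(301.51165485750596), np.float64(203.03622746202691))
(np.float64(447.19502738649396), np.float64(200.8310942962462))
```

View pics/w1.png

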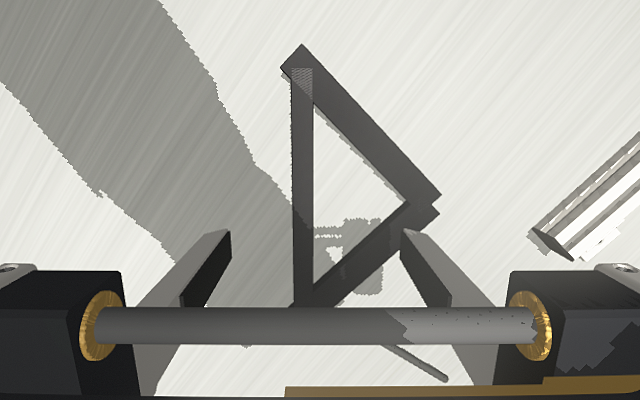

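Request:
play_rows(
  motion=[0.016, 0, 0.003, 0.03, -0.004, -0.01, -1, 0, 0, 0, 0.028, -0.0025, -0.0055, -1, 0, 0, 0, 0, 0, 0, -1],
)

```text
clock: 3.2
eef_pos: [495.8, -207.2, 59.0]
eef_rot: [-0.79, 1.569, -0.138]
wrist_force: [-1.0, -1.0, -0.3]
finger_gap: 94.1
```

Run:
```python
from fit import *
from mv import *
plan([494,-209,4],.6466)
P=camera_params("wrist"); im,d=camera("wrist"); cv2.imwrite("pics/w2.png",im)
def outl(p,col):
    x0,y0,t=p;c,s=np.cos(t),np.sin(t)
    for q in square_polys():
        pts=[w2px(P,[x0+c*a-s*b,y0+s*a+c*b,16]) for a,b in q]
        cv2.polylines(im,[np.round(pts).astype(int)],True,col,1)
outl((494,-209,-.139),(0,0,255)); cv2.imwrite("pics/w2o.png",im)
plan([494,-209,4],.6466)
```

```text
at [ 495.82 -207.23   58.96] zang 0.6522 tilt [-0.001  0.001] turn [0.0056 0.001  0.001 ] shift now-axes mm [54.96 -0.25 -2.58] shift new-axes [54.96 -0.32 -2.52]
t 3.2 F [-1.02 -0.99 -0.3 ] M [-0.    -0.109 -0.004] gap 94.1 j [-4.640e-01  4.400e-01  1.699e+00  1.000e-03  1.001e+00 -1.117e+00]
at [ 496.71 -207.46   60.87] zang 0.6521 tilt [-0.003  0.002] turn [0.0055 0.002  0.003 ] shift now-axes mm [56.86  0.59 -3.2 ] shift new-axes [56.87  0.4  -3.09]
t 3.25 F [-0.24 -0.02  0.68] M [ 0.04  -0.131  0.009] gap 94.15 j [-4.640e-01  4.380e-01  1.697e+00  1.000e-03  1.003e+00 -1.116e+00]
```

View pics/w2o.png

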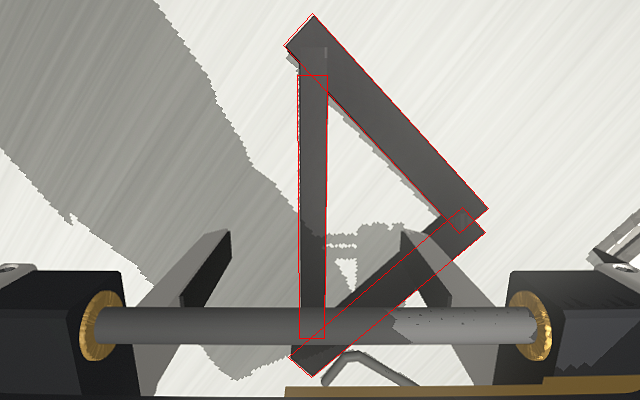

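Request:
play_rows(
  motion=[0.005, 0.001, 0.002, 0.025, 0.0, -0.002, -1, 0, 0, 0, 0.02, 0, -0.001, -1, 0, 0, 0, 0, 0, 0, -1, 0, 0, 0, 0, 0, 0, -1],
)

```text
clock: 3.65
eef_pos: [497.7, -210.7, 21.5]
eef_rot: [-1.05, 1.561, -0.405]
wrist_force: [0.2, -0.3, 0.3]
finger_gap: 94.0
```

Run:
```python
from mv import *
plan([494,-209,4],.6466)
```

```text
at [ 497.71 -210.72   21.49] zang 0.6458 tilt [-0.0081  0.0046] turn [-0.0009  0.0046  0.0081] shift now-axes mm [17.45  3.75 -2.  ] shift new-axes [17.49  3.61 -1.92]
t 3.65 F [ 0.24 -0.25  0.3 ] M [-0.03  -0.099  0.037] gap 94.05 j [-4.690e-01  5.000e-01  1.715e+00  1.000e-03  9.180e-01 -1.115e+00]
```

Request:
play_rows(
  motion=[0, 0.005, 0.008, 0.009, 0.0035, -0.002, -1, 0, 0, 0, 0.007, 0, 0, -1],
)

```text
clock: 3.85
eef_pos: [495.5, -209.8, 8.1]
eef_rot: [-1.211, 1.567, -0.565]
wrist_force: [0.4, 1.1, -0.0]
finger_gap: 94.4
```

Run:
```python
from mv import *
plan([494,-209,4],.6466)
```

```text
at [ 495.5  -209.76    8.05] zang 0.6457 tilt [-0.004   0.0015] turn [-0.0009  0.0015  0.004 ] shift now-axes mm [ 4.05  1.53 -0.75] shift new-axes [ 4.05  1.52 -0.74]
t 3.85 F [ 0.37  1.11 -0.01] M [ 0.021 -0.096 -0.003] gap 94.36 j [-4.680e-01  5.200e-01  1.722e+00 -1.000e-03  8.950e-01 -1.114e+00]
```

Request:
play_rows(
  motion=[0, 0.001, 0.004, 0.003, 0.0015, -0.0007, -1, 0, 0, 0, 0.0005, 0, 0, -0.5, 0, 0, 0, 0, 0, 0, 1, 0, 0, 0, 0, 0, 0, 1, 0, 0, 0, 0, 0, 0, 1, 0, 0, 0, 0, 0, 0, 1, 0, 0, 0, 0, 0, 0, 1],
  newtons=50,
)

```text
clock: 4.55
eef_pos: [494.2, -209.0, 4.7]
eef_rot: [-0.183, 1.57, 0.463]
wrist_force: [-0.3, 0.6, -0.8]
finger_gap: 49.3
```

Run:
```python
from mv import *
plan([494,-209,4],.6466)
```

```text
at [ 494.22 -208.97    4.68] zang 0.6457 tilt [-0.0001  0.0007] turn [-0.0009  0.0007  0.0001] shift now-axes mm [ 0.68  0.1  -0.2 ] shift new-axes [ 0.68  0.1  -0.2 ]
t 4.55 F [-0.28  0.62 -0.83] M [-0.033 -0.127  0.017] gap 49.31 j [-4.690e-01  5.250e-01  1.725e+00  1.000e-03  8.910e-01 -1.115e+00]
```

Request:
play_rows(
  motion=[0, 0, 0, 0, 0, 0, 1, 0, 0, 0, 0, 0, 0, 1, 0, 0, 0, 0, 0, 0, 1, 0, 0, 0, 0, 0, 0, 1, 0, 0, 0, 0, 0, 0, 1],
)

```text
clock: 5.05
eef_pos: [494.3, -209.0, 4.8]
eef_rot: [-0.335, 1.57, 0.311]
wrist_force: [0.3, 0.3, -0.1]
finger_gap: 17.9
```

Run:
```python
from mv import *
plan([494,-209,8],.6466)
```

```text
at [ 494.3  -208.96    4.8 ] zang 0.6457 tilt [-0.0003  0.0008] turn [-0.0009  0.0008  0.0003] shift now-axes mm [-3.2   0.14 -0.26] shift new-axes [-3.2   0.15 -0.27]
t 5.05 F [ 0.31  0.29 -0.11] M [-0.055 -0.097  0.037] gap 17.92 j [-4.690e-01  5.250e-01  1.725e+00  1.000e-03  8.910e-01 -1.115e+00]
```

Request:
play_rows(
  motion=[0, 0, 0, -0.006, 0, 0, 1, -0.01, 0, 0, -0.004, 0.009, 0.014, 1, -0.01, 0, 0, 0, 0.0165, 0.0275, 1, -0.01, 0, 0, 0, 0.0165, 0.0275, 1, -0.01, 0, 0, 0, 0.0165, 0.0275, 1, -0.01, 0, 0, 0, 0.0165, 0.0275, 1, -0.003, 0, 0, 0, 0.0165, 0.0275, 1, 0, 0, 0, 0, 0.0165, 0.0275, 1, 0, 0, 0, 0, 0.007, 0.014, 1, 0, 0, 0, 0, 0, 0, 1, 0, 0, 0, 0, 0, 0, 1],
)

```text
clock: 6.15
eef_pos: [570.6, 9.4, 13.6]
eef_rot: [2.3, 1.561, 2.999]
wrist_force: [-0.3, -1.4, -6.3]
finger_gap: 17.5
```

Run:
```python
from mv import *
plan([573,1,12],.6988)
P=camera_params("wrist"); im,d=camera("wrist"); cv2.imwrite("pics/w3.png",im); np.save("d_w3.npy",d);np.save("P_w3.npy",P,allow_pickle=True)
P=camera_params("top"); im,d=camera("top"); cv2.imwrite("pics/t3.png",im); np.save("d_t3.npy",d)
```

```text
at [570.63   9.39  13.55] zang 0.6994 tilt [ 0.0076 -0.0067] turn [ 0.0006 -0.0068 -0.0076] shift now-axes mm [ 1.52 -7.96 -3.57] shift new-axes [ 1.55 -7.95 -3.58]
t 6.15 F [-0.35 -1.39 -6.3 ] M [-0.169 -0.013  0.045] gap 17.51 j [-4.800e-02  5.770e-01  1.612e+00  1.000e-03  9.630e-01 -7.480e-01]
```

View pics/w3.png

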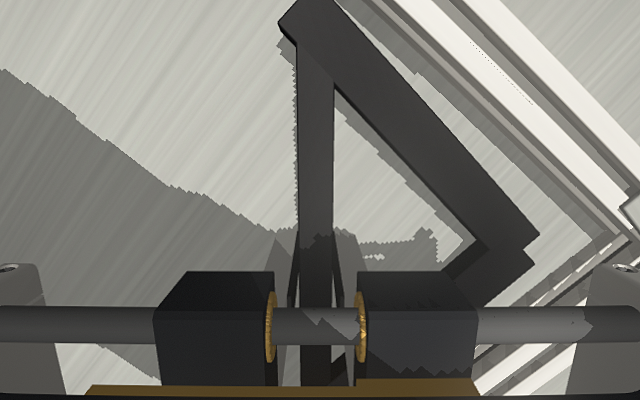

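View pics/t3.png

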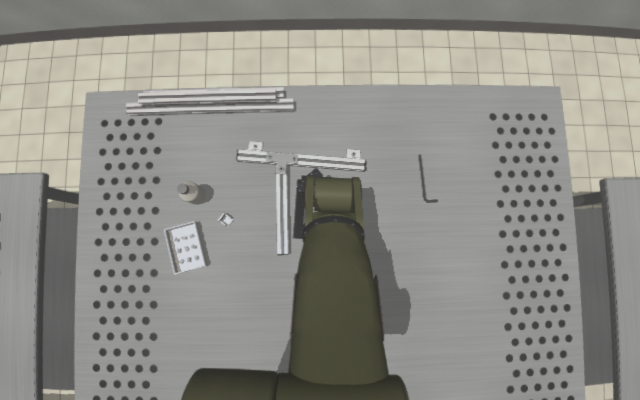

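Request:
play_rows(
  motion=[0, -0.007, -0.008, 0.003, -0.003, 0, 1, 0, 0, 0, 0.003, 0, 0, 1, 0, 0, 0, 0, 0, 0, 1],
)

```text
clock: 6.55
eef_pos: [572.2, 4.0, 7.1]
eef_rot: [-1.075, 1.569, -0.38]
wrist_force: [-0.5, -0.2, -5.2]
finger_gap: 17.3
```

Run:
```python
from mv import *
plan([571,8,5],.6988)
```

```text
at [572.19   4.04   7.12] zang 0.6955 tilt [-0.0012  0.0007] turn [-0.0033  0.0007  0.0012] shift now-axes mm [2.12 3.81 1.62] shift new-axes [2.12 3.8  1.64]
t 6.55 F [-0.54 -0.22 -5.17] M [-0.107  0.017  0.001] gap 17.32 j [-5.700e-02  5.840e-01  1.619e+00 -1.000e-03  9.370e-01 -7.520e-01]
```

Request:
play_rows(
  motion=[-0.003, 0.001, 0.001, 0.002, 0, 0, 1, 0, 0, 0, 0.0003, 0, 0, 1],
)

```text
clock: 6.75
eef_pos: [572.3, 3.5, 4.9]
eef_rot: [-1.603, 1.57, -0.905]
wrist_force: [0.1, 0.3, -3.3]
finger_gap: 17.3
```

Run:
```python
from mv import *
plan([601.5,38.6,5],.6988)
P=camera_params("wrist"); im,d=camera("wrist"); cv2.imwrite("pics/w4.png",im); np.save("d_w4.npy",d);np.save("P_w4.npy",P,allow_pickle=True)
from rail import hmap
W=hmap(P,d); X,Y,Z=W[...,0],W[...,1],W[...,2]
print("table",np.nanmedian(Z[(Z<8)&(Z>-8)]), "sq",np.nanmedian(Z[60:200,420:480]))
P=camera_params("scene"); im,d=camera("scene"); cv2.imwrite("pics/s4.png",im); np.save("d_s4.npy",d)
cv2.imwrite('pics/s4z.png',cv2.resize(im[130:330,230:460],None,fx=3.4,fy=2.9,interpolation=cv2.INTER_CUBIC))
```

```text
at [572.34   3.48   4.87] zang 0.6979 tilt [-0.0004 -0.    ] turn [-0.0009 -0.      0.0004] shift now-axes mm [-0.14  8.17 44.91] shift new-axes [-0.13  8.13 44.91]
t 6.75 F [ 0.11  0.32 -3.32] M [ 0.015 -0.102  0.023] gap 17.34 j [-0.058  0.588  1.618 -0.     0.935 -0.755]
table 0.19954441645563747 sq 6.9983635306775795
```

View pics/w4.png

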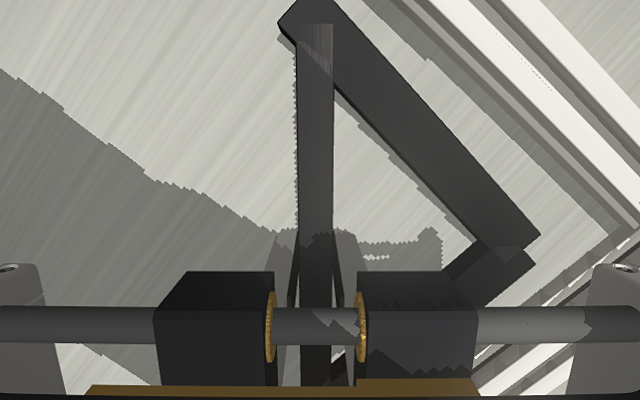

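View pics/s4z.png

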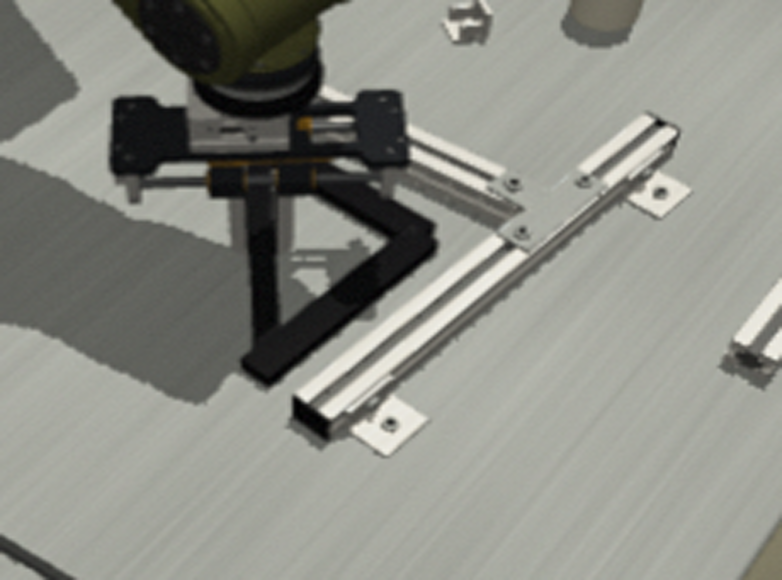

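Request:
play_rows(
  motion=[0, 0, 0, 0, -0.001, 0.009, 1, 0, 0, 0, 0, -0.001, 0.01, 1, 0, 0, 0, 0, -0.001, 0.009, 1, 0, 0, 0, 0, 0, 0, 1],
)

```text
clock: 7.25
eef_pos: [598.2, 21.0, 5.2]
eef_rot: [-1.137, 1.57, -0.439]
wrist_force: [-0.8, -0.3, -4.1]
finger_gap: 17.6
```

```bash
cat >> mv.py <<'E'
A=-0.0866
def st():
    s=read_state(); R=Rtool(s); c,n=np.cos(A),np.sin(A); Q=np.array([[c,n],[-n,c]])
    d=Q@(s['eef_pos'][:2]-np.array([601.5,38.6])); F=s['wrist_force']; f=Q@F[:2]
    print("t",round(float(s['clock']),2),"corner-frame off home",np.round(d,2),"z",round(float(s['eef_pos'][2]),2),"yaw-err",round(np.arctan2(R[1,2],R[0,2])-np.pi/4-A,4),"tilt",np.round(R[2,1:],4),"Fc",np.round(f,2),"Fz",round(float(F[2]),2),"M",np.round(s['moment'],3),"gap",round(float(s['finger_gap']),2))
E
python3 - <<'E'
from mv import *
st()
E
```

```text
t 7.25 corner-frame off home [ -1.78 -17.79] z 5.15 yaw-err -0.0006 tilt [-0.0009  0.0004] Fc [-0.79 -0.35] Fz -4.07 M [-0.013 -0.109 -0.049] gap 17.55
```

Request:
play_rows(
  motion=[0, 0, 0, 0, -0.0007, 0.0007, 1, 0, 0, 0, 0, -0.0007, 0.0007, 1, 0, 0, 0, 0, 0, 0, 1],
)

```text
clock: 7.55
eef_pos: [599.7, 21.5, 4.9]
eef_rot: [2.371, 1.57, 3.07]
wrist_force: [0.0, 1.5, -3.8]
finger_gap: 17.5
```

Run:
```python
from mv import *
st()
P=camera_params("wrist"); im,d=camera("wrist"); cv2.imwrite("pics/w5.png",im)
P=camera_params("scene"); im,d=camera("scene"); cv2.imwrite('pics/s5z.png',cv2.resize(im[130:330,230:460],None,fx=3.4,fy=2.9,interpolation=cv2.INTER_CUBIC))
st()
```

```text
t 7.55 corner-frame off home [ -0.27 -17.22] z 4.85 yaw-err -0.0001 tilt [ 0.0007 -0.0007] Fc [-0.09  1.49] Fz -3.82 M [ 0.158 -0.233 -0.06 ] gap 17.55
t 7.65 corner-frame off home [ -0.28 -17.24] z 4.84 yaw-err -0.0001 tilt [ 0.0006 -0.0006] Fc [-1.43  2.07] Fz -3.46 M [ 0.346  0.056 -0.112] gap 17.44
```

View pics/w5.png

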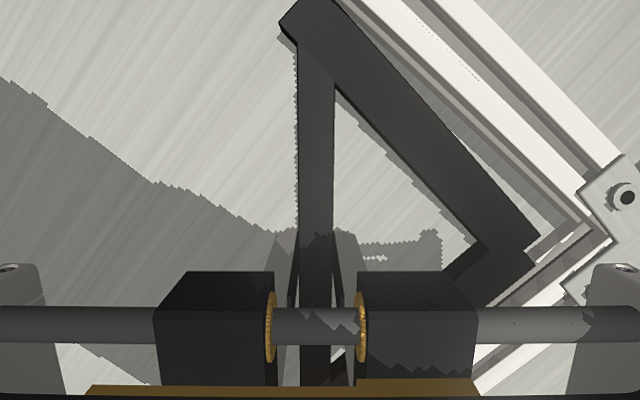

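View pics/s5z.png

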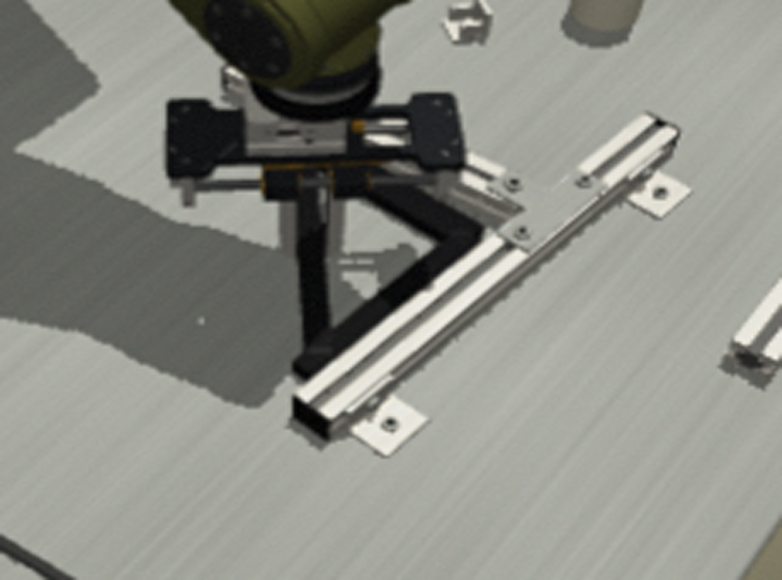

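Request:
play_rows(
  motion=[0, 0, 0, 0, -0.0007, 0.0007, 1, 0, 0, 0, 0, -0.0007, 0.0007, 1],
)

```text
clock: 7.85
eef_pos: [600.0, 21.6, 4.8]
eef_rot: [2.27, 1.566, 2.968]
wrist_force: [-9.0, 2.7, 3.5]
finger_gap: 17.8
```

Run:
```python
from mv import *
st()
```

```text
t 7.85 corner-frame off home [ -0.04 -17.07] z 4.78 yaw-err -0.0005 tilt [ 0.0041 -0.0034] Fc [-9.24  1.88] Fz 3.5 M [ 0.521  1.56  -0.083] gap 17.8
```

Request:
play_rows(
  motion=[0, -0.003, -0.004, 0, 0.0018, 0.0024, 1, 0, 0, 0, 0, 0.0018, 0.0024, 1, 0, 0, 0, 0, 0.0018, 0.0024, 1],
)

```text
clock: 8.15
eef_pos: [601.2, 28.7, 4.8]
eef_rot: [-2.99, 1.567, -2.293]
wrist_force: [-5.4, -5.7, -1.7]
finger_gap: 17.4
```

Run:
```python
from mv import *
st()
```

```text
t 8.15 corner-frame off home [ 0.56 -9.87] z 4.82 yaw-err -0.0018 tilt [-0.0005 -0.0033] Fc [-4.86 -6.15] Fz -1.73 M [-0.931  0.69  -0.235] gap 17.37
```

Request:
play_rows(
  motion=[-0.001, -0.003, 0, 0, 0.0014, 0.002, 1, 0, 0, 0, 0, 0.0014, 0.002, 1, 0, 0, 0, 0, 0.0012, 0.0018, 1],
)

```text
clock: 8.45
eef_pos: [601.7, 33.1, 4.8]
eef_rot: [-2.988, 1.565, -2.291]
wrist_force: [-7.6, -6.9, 0.6]
finger_gap: 17.2
```

Run:
```python
from mv import *
st()
P=camera_params("wrist"); im,d=camera("wrist"); cv2.imwrite("pics/w6.png",im)
```

```text
t 8.45 corner-frame off home [ 0.65 -5.43] z 4.82 yaw-err -0.0022 tilt [-0.0008 -0.0054] Fc [-6.96 -7.49] Fz 0.61 M [-1.157  0.984 -0.236] gap 17.21
```

View pics/w6.png

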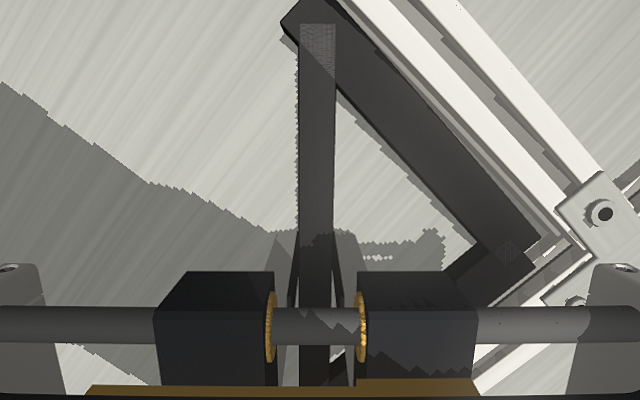

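Request:
play_rows(
  motion=[-0.002, 0, -0.004, 0, 0.0012, 0.0018, 1, 0, 0, 0, 0, 0.0012, 0.0018, 1, 0, 0, 0, 0, 0.0012, 0.0018, 1],
)

```text
clock: 8.8
eef_pos: [602.1, 36.9, 4.8]
eef_rot: [-2.689, 1.559, -1.992]
wrist_force: [-8.1, -7.6, 1.0]
finger_gap: 17.2
```

Run:
```python
from mv import *
st()
```

```text
t 8.8 corner-frame off home [ 0.7  -1.65] z 4.84 yaw-err -0.0019 tilt [-0.0051 -0.0105] Fc [-7.4  -8.28] Fz 0.99 M [-1.113  1.025 -0.228] gap 17.18
```

Request:
play_rows(
  motion=[0, -0.01, 0.005, 0, 0.0008, 0.0014, 1, 0, 0, 0, 0, 0.0008, 0.0014, 1],
)

```text
clock: 9.0
eef_pos: [602.2, 38.3, 4.8]
eef_rot: [-3.134, 1.567, -2.438]
wrist_force: [-6.6, -6.4, 0.4]
finger_gap: 17.3
```

Run:
```python
from mv import *
st()
```

```text
t 9.0 corner-frame off home [ 0.7  -0.22] z 4.79 yaw-err -0.0028 tilt [-0.     -0.0037] Fc [-5.99 -6.97] Fz 0.36 M [-1.212  1.027 -0.231] gap 17.31
```

Request:
play_rows(
  motion=[0, -0.004, 0, 0, 0.0005, 0.0012, 1, 0, 0, 0, 0, 0.0005, 0.0012, 1],
)

```text
clock: 9.2
eef_pos: [602.2, 38.7, 4.8]
eef_rot: [-3.118, 1.567, -2.423]
wrist_force: [-7.2, -6.9, 1.3]
finger_gap: 17.7
```

Run:
```python
from mv import *
st()
P=camera_params("wrist"); im,d=camera("wrist"); cv2.imwrite("pics/w7.png",im)
st()
```

```text
t 9.2 corner-frame off home [0.72 0.19] z 4.81 yaw-err -0.0037 tilt [-0.0001 -0.0036] Fc [-6.58 -7.45] Fz 1.29 M [-1.275  1.155 -0.193] gap 17.66
t 9.25 corner-frame off home [0.69 0.29] z 4.79 yaw-err -0.0037 tilt [ 0.     -0.0038] Fc [-7.85 -7.6 ] Fz 1.76 M [-1.292  1.217 -0.185] gap 16.78
```

View pics/w7.png

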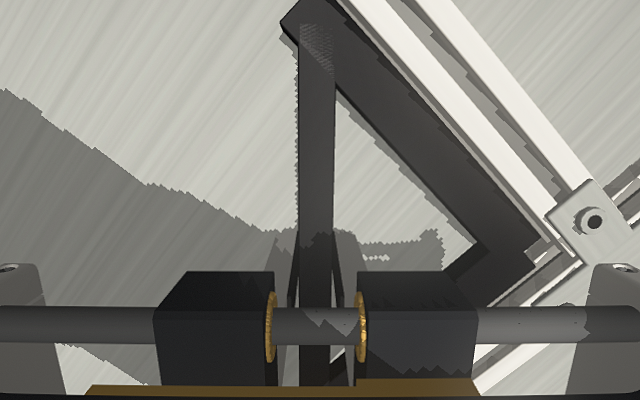

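Request:
play_rows(
  motion=[0, -0.004, 0, 0, 0.001, 0.0015, 1, 0, 0, 0, 0, 0.001, 0.0015, 1],
)

```text
clock: 9.45
eef_pos: [602.3, 39.8, 4.8]
eef_rot: [-2.891, 1.567, -2.196]
wrist_force: [-6.6, -15.9, 0.2]
finger_gap: 17.7
```

Run:
```python
from mv import *
st()
```

```text
t 9.45 corner-frame off home [0.69 1.26] z 4.78 yaw-err -0.0046 tilt [-0.001  -0.0038] Fc [ -5.22 -16.41] Fz 0.24 M [-2.828  1.218 -0.21 ] gap 17.68
```

Run:
```python
from mv import *
P=camera_params("wrist"); im,d=camera("wrist"); cv2.imwrite("pics/w8.png",im); np.save("P_w8.npy",P,allow_pickle=True)
cv2.imwrite('pics/w8z.png',cv2.resize(im[0:300,260:640],None,fx=2,fy=2,interpolation=cv2.INTER_CUBIC))
P=camera_params("scene"); im,d=camera("scene"); cv2.imwrite("pics/s8.png",im); np.save("d_s8.npy",d)
cv2.imwrite('pics/s8z.png',cv2.resize(im[150:300,290:440],None,fx=4,fy=4,interpolation=cv2.INTER_CUBIC))
P=camera_params("top"); im,d=camera("top"); cv2.imwrite("pics/t8.png",im); np.save("d_t8.npy",d)
cv2.imwrite('pics/t8z.png',cv2.resize(im[140:270,225:385],None,fx=4.5,fy=4.5,interpolation=cv2.INTER_CUBIC))
st()
```

```text
t 9.6 corner-frame off home [0.68 1.21] z 4.78 yaw-err -0.0046 tilt [-0.0009 -0.0039] Fc [ -5.48 -12.27] Fz 0.33 M [-2.093  1.117 -0.195] gap 17.6
```

View pics/w8z.png

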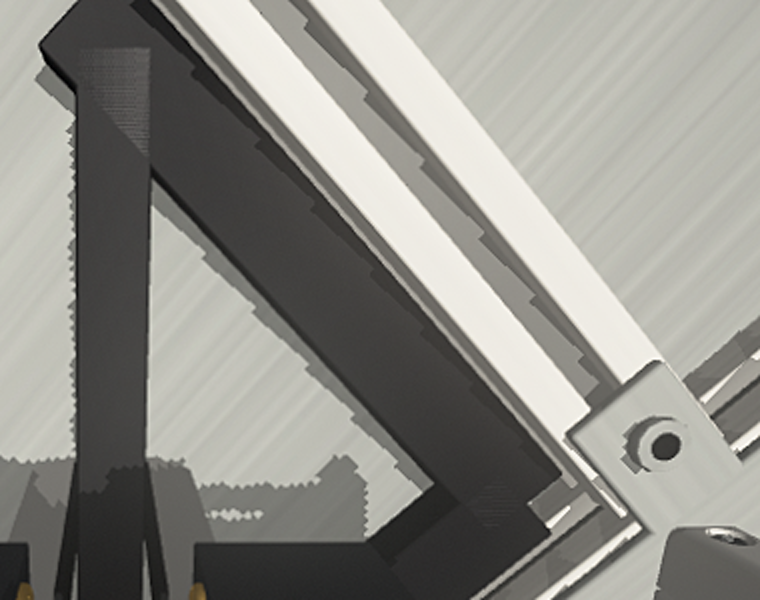

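View pics/s8z.png

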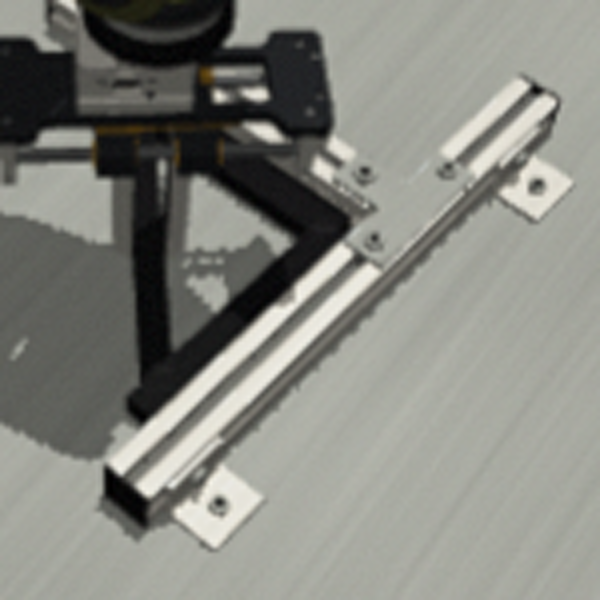

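View pics/t8z.png

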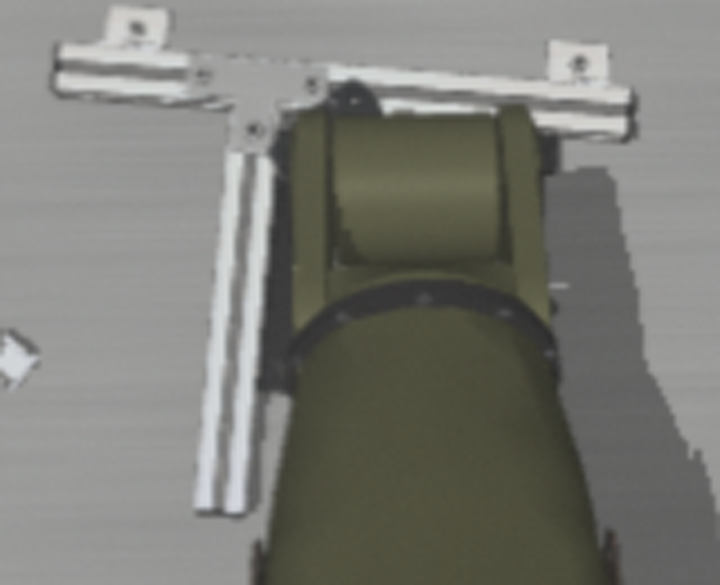

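```bash
cat > edge.py <<'E'
from h import *
def edge(im,P,a,b,zw,half=5,sgn=None,n=80):
    """refine edge near world line a->b at height z; returns world angle & rms"""
    g=cv2.GaussianBlur(cv2.cvtColor(im,cv2.COLOR_BGR2GRAY),(0,0),0.8).astype(np.float32)
    A=np.array(w2px(P,[*a,zw]));B=np.array(w2px(P,[*b,zw])); t=(B-A)/np.linalg.norm(B-A); nn=np.array([-t[1],t[0]])
    o=np.arange(-half,half+.01,.1); W=[];offs=[]
    for k in np.linspace(0,1,n):
        p=A+(B-A)*k; q=p+o[:,None]*nn
        v=cv2.remap(g,q[:,0].astype(np.float32)[None],q[:,1].astype(np.float32)[None],cv2.INTER_CUBIC)[0]
        d=np.gradient(v); d=d*sgn if sgn else abs(d); i=d.argmax()
        if d[i]<0.5: continue
        offs.append(o[i]); W.append(px2w(P,*(p+o[i]*nn),z=zw)[:2])
    W=np.array(W);offs=np.array(offs)
    keep=np.ones(len(W),bool)
    for _ in range(6):
        c=W[keep].mean(0); _,_,vt=np.linalg.svd(W[keep]-c); dr=vt[0]; r=(W-c)@np.array([-dr[1],dr[0]])
        keep=abs(r)<max(2*1.48*np.median(abs(r[keep])),.3)
    if dr@(np.array(b)-a)<0: dr=-dr
    return np.arctan2(dr[1],dr[0]),c,np.std(r[keep]),keep.sum(),np.median(offs)
E
python3 - <<'E'
from edge import *
th=-0.0905; c,s=np.cos(th),np.sin(th)
C=np.array([602.3,39.8])+np.array([c*90-s*90,s*90+c*90])
print("heel",C)
w=lambda x,y:(C+[c*x-s*y,s*x+c*y])
def rep(tag,r,base): print(tag,"yaw",round(r[0]-base,4),"perp",np.round(np.array([[c,s],[-s,c]])@(r[1]-C),2),"rms",round(r[2],2),r[3],"off",r[4])
H=np.pi/2
im=cv2.imread("pics/w8.png"); P=np.load("P_w8.npy",allow_pickle=True).item()
rep("W leg B inner",edge(im,P,w(-140,-25),w(-45,-25),16),0)
rep("W leg B outer",edge(im,P,w(-160,0),w(-30,0),16,half=4),0)
rep("W rail inner top",edge(im,P,w(-160,0),w(-60,0),30,half=5),0)
rep("W rail outer top",edge(im,P,w(-150,30),w(-60,30),30,half=5),0)
im=cv2.imread("pics/s8.png"); P=camera_params("scene")
rep("S main top near",edge(im,P,w(0,-215),w(0,-50),30,half=4),H)
rep("S main top far",edge(im,P,w(30,-150),w(30,-50),30,half=4),H)
rep("S leg A inner",edge(im,P,w(-25,-150),w(-25,-40),16,half=4),H)
im=cv2.imread("pics/t8.png"); P=camera_params("top")
rep("T cross inner top",edge(im,P,w(-220,0),w(-60,0),30,half=4),0)
rep("T cross outer top",edge(im,P,w(-235,30),w(-60,30),30,half=4),0)
rep("T main far top",edge(im,P,w(30,-140),w(30,-50),30,half=4),H)
im=cv2.imread("pics/top0.png")
rep("T0 main far top",edge(im,P,w(30,-140),w(30,-50),30,half=4),H)
rep("T0 main near top",edge(im,P,w(0,-215),w(0,-50),30,half=4),H)
E
```

```text
heel [700.06557652 121.29780394]
W leg B inner yaw -0.1011 perp [-93.59 -26.83] rms 0.14 79 off 3.699999999999969
W leg B outer yaw -0.1004 perp [-98.12  -0.73] rms 0.13 76 off 1.100000000000005
W rail inner top yaw -0.1009 perp [-111.27   -0.31] rms 0.13 79 off 0.29999999999998117
W rail outer top yaw -0.101 perp [-96.07  29.11] rms 0.11 61 off 1.749999999999976
S main top near yaw -0.1038 perp [  -1.65 -126.86] rms 0.72 69 off -0.649999999999997
S main top far yaw -0.0895 perp [  29.   -100.66] rms 0.51 80 off -0.4999999999999969
S leg A inner yaw -0.1025 perp [-25.65 -90.78] rms 0.71 69 off -0.2999999999999967
T cross inner top yaw -0.1031 perp [-1.4044e+02  5.0000e-02] rms 0.79 80 off -0.09999999999999654
T cross outer top yaw -0.0965 perp [-148.13   20.21] rms 0.87 80 off 3.450000000000007
T main far top yaw -0.0927 perp [ 19.02 -94.97] rms 0.71 80 off -3.8
T0 main far top yaw -0.0928 perp [ 19.05 -94.97] rms 0.72 80 off -3.8
T0 main near top yaw -0.0969 perp [   4.29 -132.46] rms 4.87 80 off 0.4000000000000039
```

Run:
```python
from edge import *
# w4: before contact
P=np.load("P_w4.npy",allow_pickle=True).item(); im=cv2.imread("pics/w4.png")
th=0.6979-np.pi/4; c,s=np.cos(th),np.sin(th)
C=np.array([572.34,3.48])+np.array([c*90-s*90,s*90+c*90]); w=lambda x,y:(C+[c*x-s*y,s*x+c*y])
print("tool yaw",th)
for t,a in (("inner",(-140,-25)),("outer",(-160,0))):
    r=edge(im,P,w(*a),w(-45,a[1]),16,half=5); print(t,r[0],np.array([[c,s],[-s,c]])@(r[1]-C),r[2:])
# scene zoomed band at 8
im=cv2.imread("pics/s8.png")
cv2.imwrite("pics/s8y.png",cv2.resize(im[195:275,310:390],None,fx=7.5,fy=7.5,interpolation=cv2.INTER_NEAREST))
```

```text
tool yaw -0.08749816339744831
inner -0.08815519004697919 [-94.07404731 -26.75467453] (np.float64(0.14183374612342847), np.int64(80), np.float64(3.5999999999999694))
outer -0.08760007909505664 [-104.84072533   -0.72229299] (np.float64(0.055929344915023625), np.int64(80), np.float64(1.2999999999999776))
```

View pics/s8y.png

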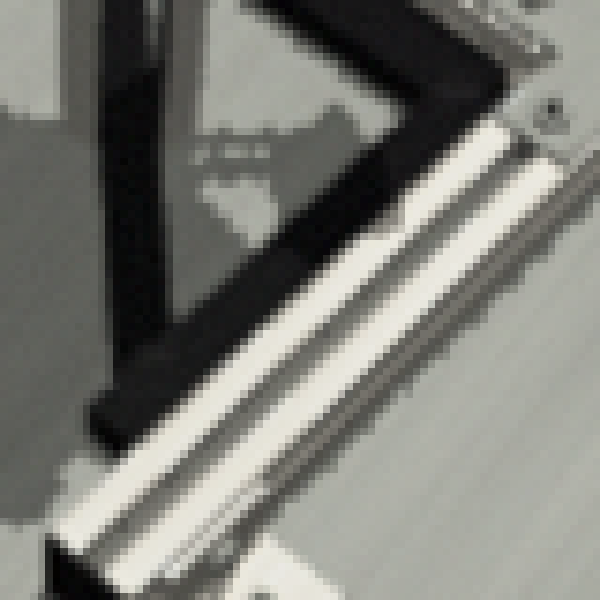

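```bash
cat > prof.py <<'E'
from h import *
def prof(im,P,C,th,y0,y1,axis='main',x0=-25,x1=45,z=30,blk=6,iters=4):
    """returns line angle residual for a strip feature running along corner y (main) or -x (cross)"""
    g=cv2.cvtColor(im,cv2.COLOR_BGR2GRAY).astype(np.float32)
    tot=th; 
    for it in range(iters):
        c,s=np.cos(tot),np.sin(tot)
        ys=np.arange(y0,y1,1.); xs=np.arange(x0,x1,.25)
        if axis=='main': Wx=C[0]+c*xs[None]-s*ys[:,None]; Wy=C[1]+s*xs[None]+c*ys[:,None]
        else: Wx=C[0]+c*ys[:,None]-s*xs[None]; Wy=C[1]+s*ys[:,None]+c*xs[None]
        T=np.array(P['T']); p=np.stack([Wx,Wy,np.full_like(Wx,z)],-1)-T[:3,3]; q=p@T[:3,:3]; a,b=q[...,0]/q[...,2],q[...,1]/q[...,2]; k=1+P['k1']*(a*a+b*b)
        I=cv2.remap(g,(P['fx']*a*k+P['cx']).astype(np.float32),(P['fy']*b*k+P['cy']).astype(np.float32),cv2.INTER_CUBIC)
        m=np.median(I,0); n=len(ys)//blk; sh=[];yy=[]
        for j in range(n):
            v=I[j*blk:(j+1)*blk].mean(0); L=np.arange(-12,13)
            e=np.array([((v[12+l:len(v)-12+l]-m[12:-12])**2).mean() for l in L]); i=e.argmin()
            if 0<i<24:
                d=(e[i-1]-e[i+1])/(2*(e[i-1]-2*e[i]+e[i+1])); sh.append((L[i]+d)*.25); yy.append(ys[j*blk:(j+1)*blk].mean())
        sh=np.array(sh);yy=np.array(yy); k1=np.polyfit(yy,sh,1)
        r=sh-np.polyval(k1,yy); ok=abs(r)<2.5*np.std(r)+.05; k1=np.polyfit(yy[ok],sh[ok],1)
        tot+= -np.arctan(k1[0]) if axis=='main' else np.arctan(k1[0])
    se=np.std(r[ok])/np.sqrt(ok.sum())/np.std(yy[ok])
    return tot,se
E
python3 - <<'E'
from prof import *
C=np.array([700,121.3])
for n in ("top0","t8","t3","scene0","s5z","s8"):
    pass
for f,cam,r in (("top0","top",(-160,-50)),("t3","top",(-160,-50)),("top0","top",(-160,-60)),("top0","top",(-160,125)),("scene0","scene",(-160,-50)),("scene0","scene",(-215,-50)),("s4","scene",(-160,-50)),("s8","scene",(-160,-50))):
    im=cv2.imread(f"pics/{f}.png")
    print("main",f,r,np.round(prof(im,camera_params(cam),C,-.09,*r,x0=-10 if f!='s8' else 3,x1=42),4))
    print("   x 3..40",np.round(prof(im,camera_params(cam),C,-.09,*r,x0=3,x1=40),4))
for f,cam in (("t8","top"),):
    im=cv2.imread(f"pics/{f}.png")
    for a in ((-8,45),(0,45)): print("cross",f,a,np.round(prof(im,camera_params(cam),C,-.095,-235,-60,axis='c',x0=a[0],x1=a[1]),4))
im=cv2.imread("pics/w8.png"); P=np.load("P_w8.npy",allow_pickle=True).item()
print("cross w8",prof(im,P,C,-.095,-150,-65,axis='c',x0=-4,x1=40))
E
```

```text
main top0 (-160, -50) [-0.0986  0.0008]
   x 3..40 [-0.0969  0.0017]
main t3 (-160, -50) [-0.0985  0.0008]
   x 3..40 [-0.0969  0.0017]
main top0 (-160, -60) [-0.0982  0.0011]
   x 3..40 [-0.0974  0.0022]
main top0 (-160, 125) [-0.0987  0.0007]
   x 3..40 [-0.0986  0.0007]
main scene0 (-160, -50) [-0.0982  0.0007]
   x 3..40 [-0.098   0.0008]
main scene0 (-215, -50) [-0.0979  0.0004]
   x 3..40 [-0.0977  0.0005]
main s4 (-160, -50) [-0.0981  0.0007]
   x 3..40 [-0.0981  0.0008]
main s8 (-160, -50) [-0.0982  0.0008]
   x 3..40 [-0.0982  0.0008]
cross t8 (-8, 45) [-0.0974  0.0006]
cross t8 (0, 45) [-0.0992  0.0009]
cross w8 (np.float64(-0.09711795573473274), np.float64(0.0012327332443938055))
```

Request:
play_rows(
  motion=[0, -0.002, 0.001, 0, 0.0001, 0.0013, 1, 0, 0, 0, 0, 0.0001, 0.0013, 1, 0, 0, 0, 0, 0.0001, 0.0013, 1],
)

```text
clock: 9.9
eef_pos: [602.3, 39.7, 4.8]
eef_rot: [2.924, 1.561, -2.666]
wrist_force: [-10.1, -6.8, 2.7]
finger_gap: 17.2
```

Run:
```python
from mv import *
from edge import edge
from prof import prof
st()
P=camera_params("wrist"); im,d=camera("wrist"); cv2.imwrite("pics/w9.png",im); np.save("P_w9.npy",P,allow_pickle=True)
Ps=camera_params("scene"); ims,d=camera("scene"); cv2.imwrite("pics/s9.png",ims)
Pt=camera_params("top"); imt,d=camera("top"); cv2.imwrite("pics/t9.png",imt)
st()
th=-.099; c,s=np.cos(th),np.sin(th); C=np.array([700,121.3]); w=lambda x,y:(C+[c*x-s*y,s*x+c*y])
for t,a,z in (("inner",(-140,-25,-45),16),("outer",(-160,0,-30),16),("rail",(-160,0,-60),30),("rail out",(-150,30,-60),30)):
    r=edge(im,P,w(a[0],a[1]),w(a[2],a[1]),z,half=5); print(t,np.round(r[0],4),np.round(np.array([[c,s],[-s,c]])@(r[1]-C),2),round(r[2],2))
print("cross top",prof(imt,Pt,C,-.095,-235,-60,axis='c',x0=-8,x1=45))
print("main scene",prof(ims,Ps,C,-.095,-160,-50,x0=3,x1=40))
# leg A band, at z=16: inner edge
r=edge(ims,Ps,w(-25,-140),w(-25,-90),16,half=4); print("legA inner",r[0]-np.pi/2,r[2:])
cv2.imwrite('pics/w9z.png',cv2.resize(im[0:300,260:640],None,fx=2,fy=2,interpolation=cv2.INTER_CUBIC))
```

```text
t 9.9 corner-frame off home [0.7  1.16] z 4.79 yaw-err -0.0062 tilt [ 0.0022 -0.0098] Fc [-9.46 -7.66] Fz 2.68 M [-1.16   1.614 -0.155] gap 17.22
t 10.05 corner-frame off home [0.69 1.17] z 4.8 yaw-err -0.0062 tilt [ 0.0022 -0.0097] Fc [-10.53  -7.12] Fz 2.53 M [-1.131  1.669 -0.136] gap 17.35
inner -0.1015 [-93.43 -27.38] 0.07
outer -0.0757 [-97.92  -0.9 ] 1.12
rail -0.1 [-110.66   -1.25] 0.12
rail out -0.1007 [-95.96  28.27] 0.11
cross top (np.float64(-0.09749621012331493), np.float64(0.0005700701083702881))
main scene (np.float64(-0.09825633962632623), np.float64(0.0007224279304183551))
legA inner -0.05773655955603396 (np.float64(0.6919960445151386), np.int64(71), np.float64(3.552713678800501e-15))
```

View pics/w9z.png

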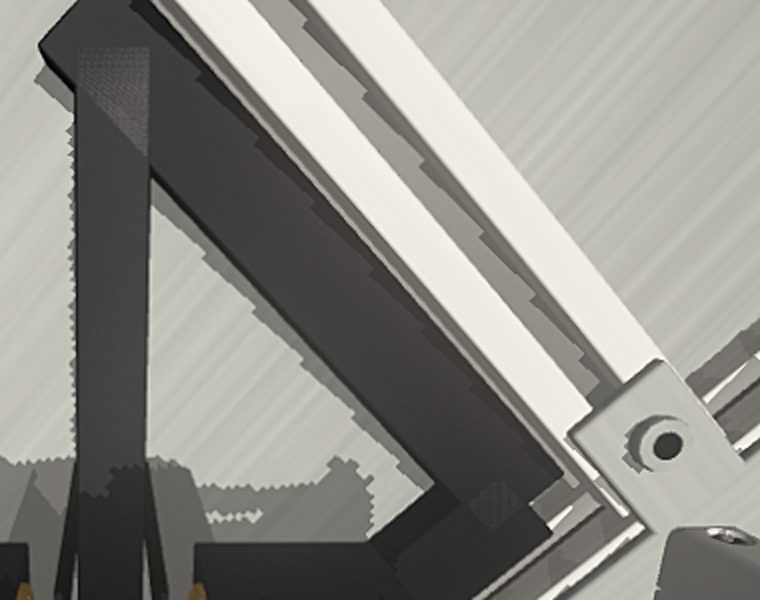

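Request:
play_rows(
  motion=[0, -0.01, -0.002, 0, 0.0001, 0.0008, 1, 0, -0.003, 0, 0, 0.0001, 0.0009, 1, 0, -0.002, 0, 0, 0.0001, 0.001, 1],
)

```text
clock: 10.35
eef_pos: [602.4, 39.7, 4.8]
eef_rot: [1.173, 1.57, 1.865]
wrist_force: [-8.8, -4.8, 1.9]
finger_gap: 17.6
```

Run:
```python
from mv import *
st()
Ps=camera_params("scene"); im,d=camera("scene"); cv2.imwrite("pics/s10.png",im)
st()
th=-.0985; c,s=np.cos(th),np.sin(th); C=np.array([700,121.3])
g=im.max(2).astype(np.float32)
def cross(val,z,xs,lo,ys,rising):
    out=[]
    for y in ys:
        p=[w2px(Ps,[C[0]+c*x-s*y,C[1]+s*x+c*y,z]) for x in xs]; p=np.array(p,np.float32)
        v=cv2.remap(g,p[:,0][None],p[:,1][None],cv2.INTER_LINEAR)[0]
        i=np.where((v[:-1]-val)*(v[1:]-val)<=0)[0]
        i=[k for k in i if (v[k+1]>v[k])==rising]
        out.append(xs[i[0]] if len(i) else np.nan)
    return np.array(out)
ys=np.arange(-170,-30,2.)
a=cross(50,16,np.arange(-40,-12,.1),0,ys,False); b=cross(120,30,np.arange(-12,10,.1),0,ys,True)
for n,q in (("leg inner",a),("rail near top",b)):
    ok=np.isfinite(q)
    for _ in range(4):
        k=np.polyfit(ys[ok],q[ok],1); r=q-np.polyval(k,ys); ok=np.isfinite(q)&(abs(r)<2*np.nanstd(r[ok])+.05)
    print(n,ok.sum(),"angle",th-k[0],"x at -90",np.polyval(k,-90),"rms",np.nanstd(r[ok]), "se",np.nanstd(r[ok])/np.sqrt(ok.sum())/np.std(ys[ok]))
```

```text
t 10.35 corner-frame off home [0.76 1.13] z 4.8 yaw-err -0.0071 tilt [0.001  0.0004] Fc [-8.33 -5.51] Fz 1.87 M [-1.048  1.502 -0.106] gap 17.56
t 10.4 corner-frame off home [0.75 1.14] z 4.82 yaw-err -0.0071 tilt [0.001  0.0004] Fc [-7.27 -4.81] Fz 1.33 M [-1.025  1.36  -0.16 ] gap 17.27
leg inner 53 angle -0.10210820548509338 x at -90 -24.25958389293645 rms 0.5614760225806708 se 0.0024322688832133185
rail near top 60 angle -0.09914244895099653 x at -90 -0.9179507758981869 rms 0.1349418964123618 se 0.0004097042820674404
```

Request:
play_rows(
  motion=[-0.001, 0, 0, 0, 0.0003, 0.0013, 1, -0.001, 0, 0, 0, 0.0003, 0.0013, 1],
)

```text
clock: 10.6
eef_pos: [602.3, 39.7, 4.8]
eef_rot: [2.86, 1.566, -2.729]
wrist_force: [-10.1, -7.7, 2.4]
finger_gap: 17.3
```

Run:
```python
from mv import *
from edge import edge
from prof import prof
st()
P=camera_params("wrist"); im,d=camera("wrist"); cv2.imwrite("pics/w11.png",im)
Pt=camera_params("top"); imt,d=camera("top"); cv2.imwrite("pics/t11.png",imt)
for _ in range(8): camera("top")
st()
th=-.099; c,s=np.cos(th),np.sin(th); C=np.array([700,121.3]); w=lambda x,y:(C+[c*x-s*y,s*x+c*y])
for t,a,z in (("inner",(-140,-25,-45),16),("outer",(-160,0,-30),16),("rail",(-160,0,-60),30),("rail out",(-150,30,-60),30)):
    r=edge(im,P,w(a[0],a[1]),w(a[2],a[1]),z,half=3); print(t,np.round(r[0],4),round(r[2],2))
for a in ((-8,45),(0,45)):print("cross top",prof(imt,Pt,C,-.095,-235,-60,axis='c',x0=a[0],x1=a[1]))
t0=cv2.imread("pics/top0.png").astype(int)
for n,(u0,v0,u1,v1) in dict(tray=(160,215,212,278),bottle=(172,175,205,205),bracket=(215,208,238,228),key=(412,150,442,206),main=(235,140,300,165),foot=(340,145,370,175)).items():
    D=abs(imt.astype(int)-t0)[v0:v1,u0:u1]; print(n,D.mean().round(2),D.max())
```

```text
t 10.6 corner-frame off home [0.73 1.17] z 4.81 yaw-err -0.0056 tilt [ 0.0014 -0.0049] Fc [-9.38 -8.5 ] Fz 2.38 M [-1.431  1.531 -0.129] gap 17.3
t 11.1 corner-frame off home [0.69 1.16] z 4.78 yaw-err -0.0057 tilt [ 0.0015 -0.0048] Fc [-8.62 -8.4 ] Fz 3.07 M [-1.43   1.533 -0.126] gap 17.43
inner -0.1017 0.15
outer -0.1005 0.08
rail -0.0996 0.1
rail out -0.0989 0.05
cross top (np.float64(-0.097662529147486), np.float64(0.0005731301945210829))
cross top (np.float64(-0.09947093039656475), np.float64(0.0008659882762760288))
tray 10.01 15
bottle 8.52 13
bracket 9.71 14
key 10.8 99
main 10.35 124
foot 14.76 126
```

Run:
```python
from mv import *
st(); print(sign_off())
```

```text
t 11.1 corner-frame off home [0.69 1.16] z 4.78 yaw-err -0.0057 tilt [ 0.0015 -0.0048] Fc [-8.62 -8.4 ] Fz 3.07 M [-1.43   1.533 -0.126] gap 17.43
the job is handed in; nothing more can be done
None
```

I gripped the square by its sloping bar and laid it flat in the corner. I slid it against the long rail, then along it until the cross rail came square and the leg hit a hard stop. I handed the job in at 11.1 s with the arm still gripping (17.4 mm opening) and pressing about 8.6 N on the long rail and 8.4 N on the cross rail. Both forces held steady for the last 0.5 s before handing in.

**Cross rail:** the top camera put it at -0.098 to -0.099 rad, against -0.097 to -0.099 rad for the long rail, so it is square to within about 2 mrad. In the last wrist picture the square's leg (-0.1005 to -0.102 rad) agrees with the cross rail's edges (-0.099 to -0.100 rad) to 1–3 mrad.

**Long rail:** this check is weaker. The scene camera put that leg at -0.102 ± 0.0024 rad and the rail at -0.099 rad, so a gap of a few tenths of a millimetre at the leg's far end can't be ruled out. The contact forces suggest that leg is seated.

**What disagreed:**
- My first depth-based estimate of the long rail's angle, -0.087 rad, was about 0.01 rad off.
- The square turned by that amount in the grip as it lined up with the rails.

**Other things on the table:** I planned every move clear of them. In the last top picture the tray, bottle and bracket look unchanged. The hex key's patch showed some change, which I put down to the square having left that area. I did not check this separately.

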